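Spring open the long punch box

ROBOT

A 6-joint arm with a two-finger parallel gripper is mounted at the origin on the work surface. World frame = base frame: x ahead of the robot, y to its left, z up, the work surface at z = 0. Lengths are in m, angles in rad, forces in N, time in s.
With the tool pointing down it reaches from about 0.25 to 0.775 m from the base axis. Payload 8.9 kg.
Tool frame: the origin (TCP) lies at the very end of the fingers, on their centre line; the grasp point (between the pads) lies behind it (manip.hold_point_z is the z of the grasp point in the tool frame, in m); z points along the fingers, y is the direction in which the jaws open and shut (so a half turn about z gives the same grasp; the last joint's range is limited). The gripper opens to 85 mm and grips with 20 to 120 N. Pads are 22 mm wide; open, the fingers measure 114 mm over their backs; the gripper's body (76 mm by 85 mm) begins 54 mm behind the grasp point. The pads swing forward as they close: fully open they stand 13 mm farther back than shut.
Start: joints at [-1.294, 0.291, -0.153, 1.127, 0, 1.431], TCP at [0.212, -0.48, 0.207] pointing down, gripper open.
Joint ranges: [-2.52, 2.52], [-0.91, 1.74], [-1.3, 1.37], [-1.96, 2.02], [-1.52, 1.47], [-3.14, 3.14]. Speed limits (rad/s): [2.22, 2.22, 2.79, 3.14, 3.14, 3.14].

INTERFACE

Orientations are given as a 3x3 rotation matrix whose columns are the frame's x, y, z axes.
In Python, from plant import readout, imaging, job_done, manip gives the robot as it stands.
- The arm moves only by the tool move_arm, never from a script. Its argument "motion" is a list of rows, each an object with "travel": the shift along the tool's x, y, z in m, a list of three; "turn": the turn, a rotation vector about the tool's x, y, z in rad, a list of three; "gripper": the finger opening in m, from 0 to 0.0854. In form: [{"travel": [x, y, z], "turn": [ax, ay, az], "gripper": gripper}, ...]. A call has 1 to 5 rows; each row is the pose to reach, as a shift and turn from the pose measured when the call began, along the tool's axes at that moment; what a row does not reach only later rows make up. A row lasts 1/10 s, in which the tool goes at most 50 mm and 8.59 degrees, less where a joint would pass 70% of its speed; a pose out of reach is approached as far as the arm can. A call with a gripper value outside its range is refused whole. The fingers move at their own pace and stop on an object; "grip_force" is the grip in N (left out, the last holds). Time passes only in rows, so rows that repeat a pose let the fingers close. It gives the time, the measured TCP pose, the force and the opening at its end, in the units of the state.
- readout.sense(): the state, without advancing time (a new reading comes with each control period).
- imaging.camera(name): name is "scene" or "side" or "wrist"; returns the picture (480x640x3 uint8, blue, green, red); there is no depth.
- imaging.get_calibration(name): a dict with "mtx" (3x3 intrinsics, pixels), "k1" (the pictures are not rectified: a ray, as slopes to the right and down, at radius r is drawn at 1 + k1 r^2 times it, then the intrinsics apply), "R" (3x3) and "t" (3): a world point X has camera coordinates R X + t. Camera axes: x right, y down, z forward; pixel columns grow to the right and rows downward; lengths in m; the calibration is good to about 2 mm. A picture is of the moment at which its call begins: read the wrist's pose just before it. get_calibration takes no time and is no camera call; for the wrist camera it gives the pose at the moment of the call.
- job_done(): hands the job in, once; it reports no verdict.
The state is a dict: "time": time; "q": joint angles; "dq": joint speeds; "effort": joint torques, N m; "eef_pos": TCP position; "tcp_rot": TCP orientation; "force": force on the tool from outside, world axes, zero at the start; "ft_torque": the same for the moment, N m; "gripper_width": opening from 0.0 (shut) to 1.0 (fully open).
Only numpy, scipy, OpenCV 4.12 (cv2) and the standard library are available. Lean on these libraries where they do the work, as an engineer would, in place of code of your own. Each camera call takes 0.05 s, during which the arm holds its last target.

TASK

Open the long punch box: with the fingertips gently press once on the small round steel plate near the free edge of its lid until the push latch under it lets go, then draw back so that the lid springs up by itself, and do not lift it or push it down again. Stand clear and watch for about two seconds that it stays open. Leave the short box shut, and do not move or lift the mug, the mallet or the loose punch.

Things in the scene. Friction and masses are not known exactly. Their poses are not given: they have to be found in the camera images.
- long_box: Long punch box: plain wooden box fixed to the bench, 140 mm (own x) by 200 mm (own y), walls 70 mm high. Origin: centre of its underside, on the bench. Own +x points away from the robot, turned up to 0.4 rad. The lid is hinged along the far (+x) side; its free edge with the latch is on the near (-x) side.
- long_lid (a joint): Long lid's angle (rad): 0 shut and latched, positive open, negative pressed in. Push-push latch: pressing takes 4 to 7 N; it lets go past about -0.063 (6.5 mm at the steel plate), firm stop at about -0.088 (9 mm). Let rise after that, the lid springs up by itself in about 1 s to about 0.57. A shorter press leaves it latched; a second full press shuts it again.
- long_lid_hinge (a point): Middle of the long lid's hinge line (along the box's own y), 60 mm from the box centre to its far side, 72 mm above the bench. The lid is a wooden slab 118 by 180 by 10 mm, its top 80 mm above the bench when shut (10 mm above the box walls); sprung open, its free edge stands about 60 mm higher.
- long_lid_press (a point): Where to press: centre of the top of the round steel plate on the long lid, 26 mm across and 2 mm proud of the lid, so 82 mm above the bench when shut; 102 mm from the hinge line, 18 mm in from the free edge, halfway along the lid. Moves with the lid; z is normal to the lid, x points to the hinge. The press must be on this plate (the solid long_lid_c1).
- short_box: The short punch box, to be left shut: the same make, 140 mm (own x) by 120 mm (own y), 70 mm high, fixed to the bench. Origin: centre of its underside. The two boxes may stand either way round, left or right.
- short_lid (a joint): Lid of the short box (118 by 100 by 10 mm, the same kind of latch and plate): 0 shut; must stay so.
- mug: Bystander: loose white mug full of steel punches, 84 mm across, 95 mm high, punches to about 150 mm, handle on its own +y. Origin: centre of its underside.
- mallet: Bystander: loose wooden mallet lying down, head 58 by 110 by 56 mm, a 24 mm thick handle running along own +y to 250 mm from the origin. Origin: centre of the head's underside.
- punch: Bystander: loose square steel punch, 150 by 11 by 11 mm, lying along own x on the bench between the boxes. Origin: centre of its underside.
Things that resemble listed ones, but are neither listed nor needed, are in the scene too. What is shaped like the short_box but blue or red is not meant.

How it is judged:
On the way, in this order (a step that is already met when the one before it is completed fails the run):
1. the long lid is pressed in (below -0.05 rad) by the fingers on its round plate (value of joint long_lid below -0.05 rad and contact force between the fingers and long_lid_c1 above 0.5 N).
2. the long lid has sprung open past 0.35 rad and stays so for 1.5 s with no part of the robot touching it (value of joint long_lid above 0.35 rad and contact force between each of the arm, the fingers and long_box below 0.1 N), for 1.5 s.
At the end, for the whole second after the job is handed in: The long lid stands open by itself at 0.35 to 0.8 rad, still (under 0.1 rad/s), and the short lid is shut (-0.02 to 0.03 rad) (value of joint long_lid between 0.35 and 0.8 rad and velocity of joint long_lid between -0.1 and 0.1 rad/s and value of joint short_lid between -0.02 and 0.03 rad); the robot touches nothing.
It fails at once if the short lid is pressed in or opened (value of joint short_lid below -0.025 rad or value of joint short_lid above 0.05 rad).
It fails at once if the long lid is pushed down again after it has sprung up (value of joint long_lid above 0.12 rad and velocity of joint long_lid below -0.15 rad/s and contact force between any of the fingers, the arm and long_box above 0.8 N).
It fails at once if the long lid is forced up beyond where its spring leaves it (over 0.8 rad) (value of joint long_lid above 0.8 rad).
It fails at once if a box is struck or pressed hard (over 40 N) (contact force between any of the fingers, the arm and long_box above 40 N or contact force between any of the fingers, the arm and short_box above 40 N).
It fails at once if the mug, the mallet or the punch is moved more than 20 mm or lifted (distance of any of mug, mallet, punch from where it was at the start of the episode above 0.02 m).
It also fails if it takes over 35 s, if anything falls off the work surface, if the arm or the gripper's body presses on something with over 40 N, if the wrist force passes 120 N, or if a joint passes its speed limit or range.

## Working session

There is one attempt and no reset: what is moved stays moved. The work goes in short steps, Python scripts to look and compute and a tool call to move; the robot and the scene stay as the last step left them, time stands still between calls to the robot, and variables do not carry over. Pictures are saved under pics/ and viewed, and the job is handed in when it is done.

Besides the shell and the picture viewer there is one more tool, called after "Call:" by a JSON object that holds its "fn" and its "kwargs", one argument or row to a line. move_arm: Moves the arm, as the interface text tells. Its arguments: {"type":"object","properties":{"motion":{"type":"array","items":{"type":"object","properties":{"travel":{"type":"array","items":{"type":"number"}},"turn":{"type":"array","items":{"type":"number"}},"gripper":{"type":"number"}}}},"grip_force":{"type":"number"}},"required":["motion"]}

```bash
mkdir -p pics; ls; python3 - <<'E'
from plant import readout, imaging, manip
import cv2
s=readout.sense();print(s)
print([a for a in dir(manip) if a[0]!='_'], manip.hold_point_z)
for n in ("scene","side"):
    cv2.imwrite(f"pics/{n}0.png",imaging.camera(n));c=imaging.get_calibration(n);print(n,c)
E
```

```text
pics
{'time': 0.0, 'q': array([-1.29429096e+00,  2.91298838e-01, -1.54126165e-01,  1.12673363e+00,
       -1.36291058e-05,  1.43146049e+00]), 'dq': array([-9.43465195e-05, -7.36965390e-04,  2.22353043e-03,  2.16682978e-03,
       -5.85662763e-04,  2.48760146e-04]), 'effort': array([-2.97198467e-04, -5.37147081e+01,  3.31369829e+01,  1.62178196e-02,
       -8.47562660e-05,  8.21304752e-06]), 'eef_pos': array([ 0.21192589, -0.47979085,  0.20602277]), 'tcp_rot': array([[ 9.14776865e-01,  4.03959329e-01, -3.85013939e-04],
       [ 4.03959475e-01, -9.14775948e-01,  1.30683582e-03],
       [ 1.75707030e-04, -1.35099320e-03, -9.99999072e-01]]), 'force': array([0.32558848, 1.09927663, 0.29481887]), 'ft_torque': array([ 0.00359221, -0.04179541,  0.02784665]), 'gripper_width': 0.9976071506066678}
['IKError', 'hold_point_z'] -0.0187
scene {'mtx': array([[453.77221875,   0.        , 325.92523594],
       [  0.        , 453.77221875, 238.64744781],
       [  0.        ,   0.        ,   1.        ]]), 'k1': -0.002799675365384291, 'R': array([[-0.84936071,  0.52775088,  0.00808666],
       [ 0.36607813,  0.60006383, -0.71127364],
       [-0.3802278 , -0.60116754, -0.7028687 ]]), 't': array([ 0.42211568, -0.19566649,  1.28365345])}
side {'mtx': array([[501.37509893,   0.        , 324.28245379],
       [  0.        , 501.37509893, 233.86673203],
       [  0.        ,   0.        ,   1.        ]]), 'k1': 0.015626575137258264, 'R': array([[-0.860375  , -0.50957811, -0.00921965],
       [-0.38968994,  0.66939855, -0.63249296],
       [ 0.32847619, -0.54058832, -0.77451124]]), 't': array([0.50767541, 0.2028839 , 0.95661251])}
```

View pics/scene0.png

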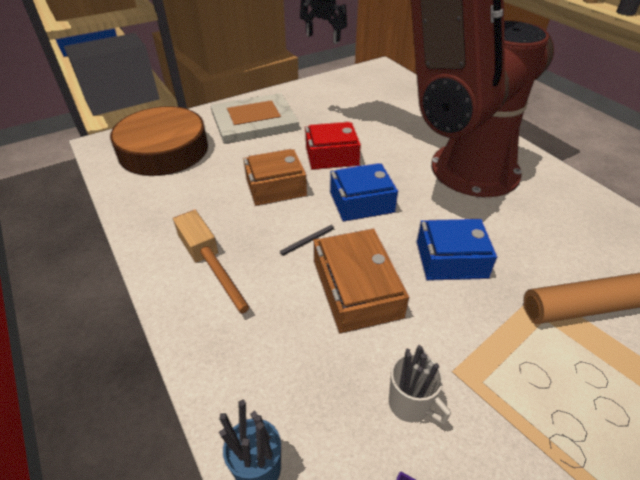

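View pics/side0.png

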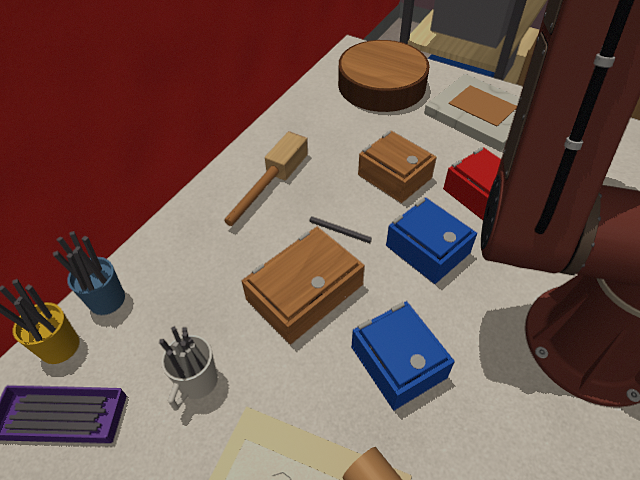

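Plate candidates in the scene view:
- (378,258): the large wooden box, which is the long box. Its plate is at (318,282) in the side view.
- (289,160): the small wooden box, which is the short box.
- (347,131): the red box.
- (379,171) and (478,234): the two blue boxes.

I choose the large wooden box. Next I'll measure its plate in both views and check a close crop.

```bash
cat > h.py <<'E'
import numpy as np, cv2
from plant import imaging
def ray(n,p,c=None):
    c=c or imaging.get_calibration(n)
    M=np.array(c['mtx']);d=[(p[0]-M[0,2])/M[0,0],(p[1]-M[1,2])/M[1,1]]
    u=np.array(d)
    for _ in range(8): u=np.array(d)/(1+c['k1']*(u@u))
    R=np.array(c['R']);o=-R.T@np.array(c['t']);v=R.T@np.r_[u,1];return o,v/np.linalg.norm(v)
def plane(n,p,z,c=None):
    o,v=ray(n,p,c);return o+v*(z-o[2])/v[2]
def tri(a,b):
    A=np.zeros((3,3));y=np.zeros(3)
    for o,v in (a,b):
        P=np.eye(3)-np.outer(v,v);A+=P;y+=P@o
    return np.linalg.solve(A,y)
def plate(img,x,y,r=14):
    hsv=cv2.cvtColor(img,cv2.COLOR_BGR2HSV)
    m=((hsv[...,1]<70)&(hsv[...,2]>90)).astype(np.uint8)
    k=np.zeros_like(m);cv2.circle(k,(x,y),r,1,-1);m&=k
    n,l,s,c=cv2.connectedComponentsWithStats(m);i=1+np.argmax(s[1:,4]);return c[i],s[i]
E
python3 - <<'E'
from h import *
S=cv2.imread('pics/scene0.png');D=cv2.imread('pics/side0.png')
for a,b in (((378,258),(318,282)),((289,160),(412,160))):
    p,s=plate(S,*a);q,t=plate(D,*b)
    print(p,s,q,t);print(tri(ray('scene',p),ray('side',q)),plane('scene',p,.082),plane('side',q,.082))
# lid corners (top z=.08)
for n,pts in (('scene',[(317,238),(373,231),(403,286),(337,311)]),('side',[(318,229),(363,267),(289,322),(245,281)])):
    print(n,[plane(n,p,.08 ).round(3) for p in pts])
A=np.hstack([cv2.resize(S[215:345,290:430],(400,371)),cv2.resize(D[215:345,235:375],(400,371))])
cv2.imwrite('pics/crop.png',A)
E
```

```text
[378.06097561 258.59756098] [373 254  11  10  82] [317.63414634 281.95121951] [311 277  14  11 123]
[0.49005657 0.19115398 0.07915725] [0.49150174 0.19114343 0.082     ] [0.48851933 0.1946375  0.082     ]
[295.5862069  152.65517241] [281 146  23  19  87] [411.98507463 159.34328358] [407 156  11   8  67]
[ 0.46901529 -0.18690574  0.10683265] [ 0.45008718 -0.22772814  0.082     ] [ 0.47555742 -0.20630892  0.082     ]
scene [array([0.566, 0.073, 0.08 ]), array([0.451, 0.118, 0.08 ]), array([0.492, 0.273, 0.08 ]), array([0.633, 0.256, 0.08 ])]
side [array([0.556, 0.081, 0.08 ]), array([0.431, 0.119, 0.08 ]), array([0.489, 0.293, 0.08 ]), array([0.61 , 0.261, 0.08 ])]
```

View pics/crop.png

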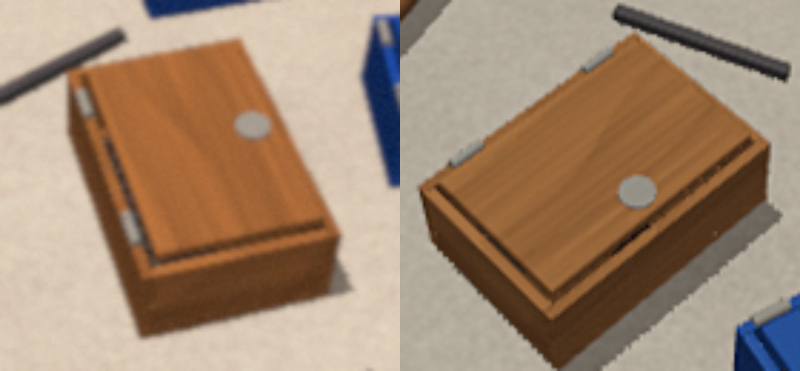

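The crop confirms it: this is the long wooden box with a single steel plate, hinges on the far side and the free edge towards the robot. The plate is at about (0.490, 0.193, 0.08), and the box yaw is about -0.29 rad. I'll travel at z≈0.2 with the fingers closed, turning the tool about -2.43 rad so that q6 stays in range.

Call:
{"fn": "move_arm", "kwargs": {
  "motion": [
    {"travel":[0.034,-0.033,0],"turn":[0,0,-0.145],"gripper":0},
    {"travel":[0.068,-0.066,0],"turn":[0,0,-0.29],"gripper":0},
    {"travel":[0.102,-0.099,0],"turn":[0,0,-0.435],"gripper":0},
    {"travel":[0.136,-0.132,0],"turn":[0,0,-0.58],"gripper":0},
    {"travel":[0.17,-0.165,0],"turn":[0,0,-0.72],"gripper":0}
  ],
  "grip_force": 20
}}

```text
time: 0.6
eef_pos: [0.301, -0.2584, 0.2061]
tcp_rot: [[0.417, 0.909, -0.0], [0.909, -0.417, 0.001], [0.001, -0.001, -1.0]]
force: [1.1, -0.5, 0.2]
gripper_width: 0.148
```

```bash
cat > g.py <<'E'
from h import *
import sys
from plant import readout
from scipy.spatial.transform import Rotation as Ro
def go(t,yaw):
    s=readout.sense();R=s['tcp_rot'];T=np.c_[[np.cos(yaw),np.sin(yaw),0],[np.sin(yaw),-np.cos(yaw),0],[0,0,-1]]
    print('t',s['time'],'pos',s['eef_pos'].round(4),'q',s['q'].round(2),'F',s['force'].round(2),'g',s['gripper_width'])
    print('travel',(R.T@(np.array(t)-s['eef_pos'])).round(4),'turn',Ro.from_matrix(R.T@T).as_rotvec().round(3))
go([float(v) for v in sys.argv[1:4]],float(sys.argv[4]))
E
python3 g.py .49 .193 .2 2.85
```

```text
t 0.6 pos [ 0.301  -0.2584  0.2061] q [-0.89  0.05 -0.46  1.07  0.    1.11] F [ 1.15 -0.46  0.22] g 0.1475135325393331
travel [ 0.4891 -0.0162  0.0067] turn [ 0.    -0.002 -1.709]
```

Call:
{"fn": "move_arm", "kwargs": {
  "motion": [
    {"travel":[0.045,-0.0015,0],"turn":[0,0,-0.145],"gripper":0},
    {"travel":[0.09,-0.003,0],"turn":[0,0,-0.29],"gripper":0},
    {"travel":[0.135,-0.0045,0],"turn":[0,0,-0.435],"gripper":0},
    {"travel":[0.18,-0.006,0],"turn":[0,0,-0.58],"gripper":0},
    {"travel":[0.225,-0.0075,0],"turn":[0,0,-0.72],"gripper":0}
  ]
}}

```text
time: 1.1
eef_pos: [0.3881, -0.0489, 0.2064]
tcp_rot: [[-0.292, 0.956, -0.0], [0.956, 0.292, 0.001], [0.001, 0.0, -1.0]]
force: [1.3, -1.2, -0.9]
gripper_width: 0.005
```

```bash
python3 g.py .49 .193 .2 2.85
```

```text
t 1.1 pos [ 0.3881 -0.0489  0.2064] q [-0.31  0.03 -0.47  1.07  0.    0.96] F [ 1.25 -1.24 -0.87] g 0.004806041464458792
travel [0.2016 0.1681 0.0067] turn [ 0.001 -0.001 -0.983]
```

Call:
{"fn": "move_arm", "kwargs": {
  "motion": [
    {"travel":[0.034,0.028,0],"turn":[0,0,-0.145],"gripper":0},
    {"travel":[0.068,0.056,0],"turn":[0,0,-0.29],"gripper":0},
    {"travel":[0.102,0.084,0],"turn":[0,0,-0.435],"gripper":0},
    {"travel":[0.136,0.112,0],"turn":[0,0,-0.58],"gripper":0},
    {"travel":[0.17,0.14,0],"turn":[0,0,-0.72],"gripper":0}
  ]
}}

```text
time: 1.6
eef_pos: [0.4725, 0.1566, 0.2065]
tcp_rot: [[-0.853, 0.521, -0.0], [0.521, 0.853, 0.001], [0.001, 0.001, -1.0]]
force: [1.2, -0.6, -0.6]
gripper_width: 0.001
```

```bash
python3 g.py .49 .193 .2 2.85
```

```text
t 1.6 pos [0.4725 0.1566 0.2065] q [ 0.17  0.24 -0.22  1.11  0.    0.72] F [ 1.2  -0.62 -0.58] g 0.0012034792427786367
travel [0.0041 0.0402 0.0065] turn [ 0.001 -0.001 -0.257]
```

Call:
{"fn": "move_arm", "kwargs": {
  "motion": [
    {"travel":[0.002,0.02,0],"turn":[0,0,-0.13],"gripper":0},
    {"travel":[0.004,0.04,0.006],"turn":[0.001,-0.001,-0.257],"gripper":0},
    {"travel":[0.004,0.04,0.006],"turn":[0.001,-0.001,-0.257],"gripper":0},
    {"travel":[0.004,0.04,0.006],"turn":[0.001,-0.001,-0.257],"gripper":0}
  ]
}}

```text
time: 2.0
eef_pos: [0.4894, 0.1928, 0.1999]
tcp_rot: [[-0.957, 0.289, -0.001], [0.289, 0.957, -0.001], [0.001, -0.001, -1.0]]
force: [0.5, -0.4, -0.8]
gripper_width: 0.001
```

```bash
python3 g.py .49 .193 .1 2.85; python3 - <<'E'
from h import *
c=imaging.get_calibration('wrist');print(c)
for n in ('wrist','scene','side'): cv2.imwrite(f'pics/{n}1.png',imaging.camera(n))
E
```

```text
t 2.0 pos [0.4894 0.1928 0.1999] q [ 0.24  0.3  -0.16  1.11 -0.    0.53] F [ 0.53 -0.44 -0.78] g 0.0009368600963379991
travel [-0.0006  0.0005  0.0999] turn [-0.001 -0.001 -0.001]
{'mtx': array([[354.87435572,   0.        , 320.65260514],
       [  0.        , 354.87435572, 238.69345727],
       [  0.        ,   0.        ,   1.        ]]), 'k1': -0.06379746415794005, 'R': array([[ 0.28891139,  0.95735331, -0.00220206],
       [ 0.91621592, -0.27582839,  0.29063222],
       [ 0.27763032, -0.08598452, -0.95683231]]), 't': array([-0.32608028, -0.43178009,  0.25317627])}
```

View pics/wrist1.png

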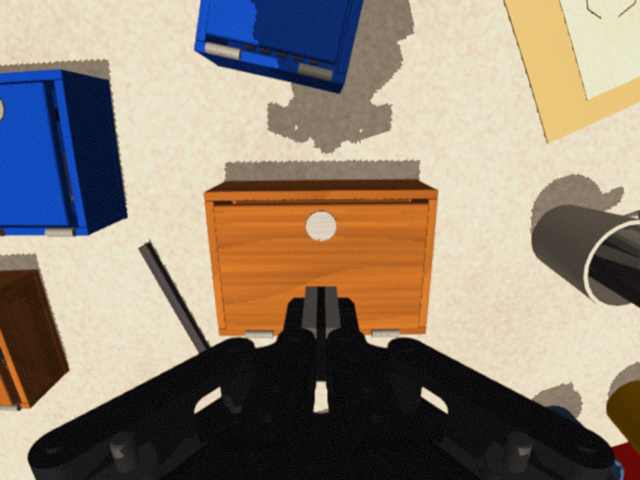

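The wrist view shows the plate whole at (321,226), with the lid's free edge towards the top. The box edges run nearly parallel to the image axes, so the yaw is right. The mug, at (600,250), is well clear. Next I'll cast the plate pixel onto the z=0.082 plane.

```bash
python3 - <<'E'
from h import *
from plant import readout
I=cv2.imread('pics/wrist1.png');p,s=plate(I,321,226,22);c=imaging.get_calibration('wrist')
w=plane('wrist',p,.082,c);st=readout.sense();print(p,s,w,st['tcp_rot'].T@(w-st['eef_pos']))
a,b=plane('wrist',(208,193),.07,c),plane('wrist',(436,191),.07,c);print(a,b,np.linalg.norm(a-b),np.arctan2(*(b-a)[:2]))
for n in('scene','side'):
  J=cv2.imread(f'pics/{n}0.png');print(n)
E
```

```text
[320.62773723 225.38394161] [306 211  30  30 685] [0.49179743 0.19184085 0.082     ] [-0.00203167  0.00043227  0.11861386]
[0.43977994 0.10751223 0.07      ] [0.49421848 0.29336366 0.07      ] 0.1936602937911594 0.28494351157597225
scene
side
```

Call:
{"fn": "move_arm", "kwargs": {
  "motion": [
    {"travel":[-0.001,0,0.04],"turn":[0,0,0],"gripper":0},
    {"travel":[-0.001,0,0.075],"turn":[0,0,0],"gripper":0},
    {"travel":[-0.001,0,0.1],"turn":[0,0,0],"gripper":0},
    {"travel":[-0.001,0,0.106],"turn":[0,0,0],"gripper":0},
    {"travel":[-0.001,0,0.106],"turn":[0,0,0],"gripper":0}
  ]
}}

```text
time: 2.65
eef_pos: [0.4903, 0.1911, 0.0946]
tcp_rot: [[-0.957, 0.291, -0.001], [0.291, 0.957, -0.001], [0.001, -0.001, -1.0]]
force: [-0.5, -0.1, 0.7]
gripper_width: -0.002
```

```bash
python3 g.py .491 .192 .082 2.855; python3 - <<'E'
from h import *
a=imaging.camera('side')[205:345,235:395];b=imaging.camera('scene')[200:340,300:460]
cv2.imwrite('pics/near.png',cv2.resize(np.hstack([a,b]),(800,350)))
E
```

```text
t 2.65 pos [0.4903 0.1911 0.0946] q [ 0.23  0.38 -0.33  0.86 -0.    0.53] F [-0.52 -0.06  0.68] g -0.0017490104732368942
travel [-0.0004  0.0011  0.0126] turn [-0.001 -0.001 -0.008]
```

View pics/near.png

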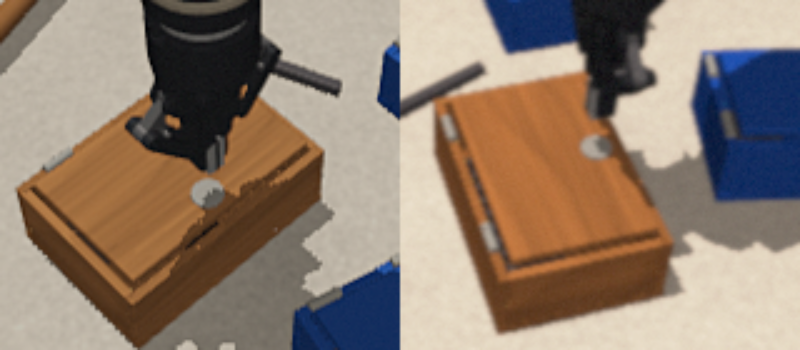

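Both views show the fingertips right over the plate, at about (208,190) and (597,145) in the crop. I'll go down slowly.

Call:
{"fn": "move_arm", "kwargs": {
  "motion": [
    {"travel":[-0.0005,0.001,0.005],"turn":[0,0,0],"gripper":0},
    {"travel":[-0.0005,0.001,0.009],"turn":[0,0,0],"gripper":0},
    {"travel":[-0.0005,0.001,0.012],"turn":[0,0,0],"gripper":0},
    {"travel":[-0.0005,0.001,0.0145],"turn":[0,0,0],"gripper":0},
    {"travel":[-0.0005,0.001,0.0165],"turn":[0,0,0],"gripper":0}
  ]
}}

```text
time: 3.25
eef_pos: [0.4923, 0.1925, 0.0793]
tcp_rot: [[-0.957, 0.29, 0.002], [0.29, 0.957, 0.0], [-0.002, 0.001, -1.0]]
force: [-0.5, -0.0, 0.0]
gripper_width: 0.001
```

Call:
{"fn": "move_arm", "kwargs": {
  "motion": [
    {"travel":[0.001,0,0.001],"turn":[0,0,0],"gripper":0},
    {"travel":[0.001,0,0.002],"turn":[0,0,0],"gripper":0},
    {"travel":[0.001,0,0.002],"turn":[0,0,0],"gripper":0}
  ]
}}

```text
time: 3.55
eef_pos: [0.4913, 0.1928, 0.0772]
tcp_rot: [[-0.957, 0.29, 0.002], [0.29, 0.957, -0.0], [-0.001, 0.0, -1.0]]
force: [0.3, 0.1, 1.3]
gripper_width: 0.005
```

```bash
python3 g.py .491 .192 .074 2.855; python3 - <<'E'
from h import *
a=imaging.camera('side')[205:345,235:395];b=imaging.camera('scene')[200:340,300:460]
cv2.imwrite('pics/near2.png',cv2.resize(np.hstack([a,b]),(800,350)))
E
```

```text
t 3.55 pos [0.4913 0.1928 0.0772] q [ 0.24  0.4  -0.35  0.81 -0.    0.53] F [0.28 0.11 1.29] g 0.004550752114701942
travel [ 0.     -0.0008  0.0032] turn [ 0.     0.001 -0.008]
```

View pics/near2.png

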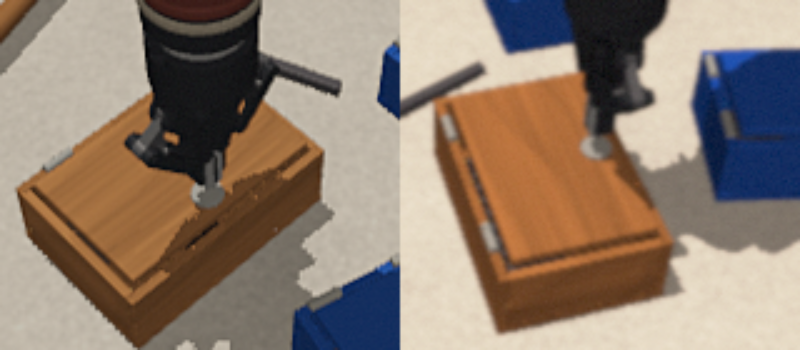

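Just touching, and on the plate. I'll keep pressing in small steps.

Call:
{"fn": "move_arm", "kwargs": {
  "motion": [
    {"travel":[0,0,0.0015],"turn":[0,0,0],"gripper":0},
    {"travel":[0,0,0.0025],"turn":[0,0,0],"gripper":0},
    {"travel":[0,0,0.003],"turn":[0,0,0],"gripper":0}
  ]
}}

```text
time: 3.95
eef_pos: [0.4914, 0.1927, 0.0742]
tcp_rot: [[-0.957, 0.29, 0.002], [0.29, 0.957, -0.0], [-0.002, 0.0, -1.0]]
force: [0.7, 0.8, -0.5]
gripper_width: 0.001
```

```bash
python3 - <<'E'
from h import *
from plant import readout
a=imaging.camera('side')[245:315,270:370];b=imaging.camera('scene')[220:290,330:430]
s=readout.sense();print(s['force'],s['ft_torque'],s['eef_pos'])
cv2.imwrite('pics/near3.png',cv2.resize(np.hstack([a,b]),(800,280),interpolation=cv2.INTER_CUBIC))
for _ in range(4):
    imaging.camera('side');s=readout.sense();print(s['force'],s['ft_torque'])
E
```

```text
[ 0.85086366 -1.15259446  0.35829485] [-0.01033328 -0.04270104 -0.02162146] [0.49136241 0.19276132 0.07428163]
[0.11851848 0.11996436 0.14020421] [-0.0238505   0.00846129 -0.02353695]
[ 0.26585499 -0.00560672 -0.41617168] [-0.01000964  0.02201775  0.03636178]
[-0.5730016  -0.35172474 -0.28655611] [-0.04046319 -0.0325757   0.023578  ]
[ 0.05830895 -0.71234567 -0.12901371] [-0.0230364   0.04654258  0.04634853]
```

View pics/near3.png

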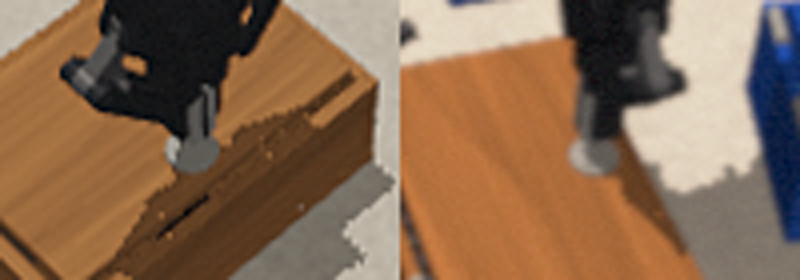

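No contact yet: the forces are noise of about ±0.5 N, and the tips hover slightly above the plate. I'll go on in 1 mm steps.

Call:
{"fn": "move_arm", "kwargs": {
  "motion": [
    {"travel":[0,0,0.001],"turn":[0,0,0],"gripper":0},
    {"travel":[0,0,0.002],"turn":[0,0,0],"gripper":0},
    {"travel":[0,0,0.002],"turn":[0,0,0],"gripper":0}
  ]
}}

```text
time: 4.55
eef_pos: [0.4914, 0.1928, 0.0722]
tcp_rot: [[-0.957, 0.29, 0.002], [0.29, 0.957, -0.0], [-0.002, 0.0, -1.0]]
force: [0.4, -0.7, -0.1]
gripper_width: 0.002
```

Call:
{"fn": "move_arm", "kwargs": {
  "motion": [
    {"travel":[0,0,0.001],"turn":[0,0,0],"gripper":0},
    {"travel":[0,0,0.002],"turn":[0,0,0],"gripper":0},
    {"travel":[0,0,0.002],"turn":[0,0,0],"gripper":0}
  ]
}}

```text
time: 4.85
eef_pos: [0.4912, 0.1927, 0.07]
tcp_rot: [[-0.957, 0.29, 0.001], [0.29, 0.957, -0.0], [-0.001, 0.0, -1.0]]
force: [-0.3, -0.1, -0.4]
gripper_width: -0.006
```

```bash
python3 - <<'E'
from h import *
a=imaging.camera('side')[245:315,270:370];b=imaging.camera('scene')[220:290,330:430]
cv2.imwrite('pics/near4.png',cv2.resize(np.hstack([a,b]),(800,280),interpolation=cv2.INTER_CUBIC))
cv2.imwrite('pics/wrist4.png',imaging.camera('wrist'))
E
```

```text
(no output)
```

View pics/near4.png

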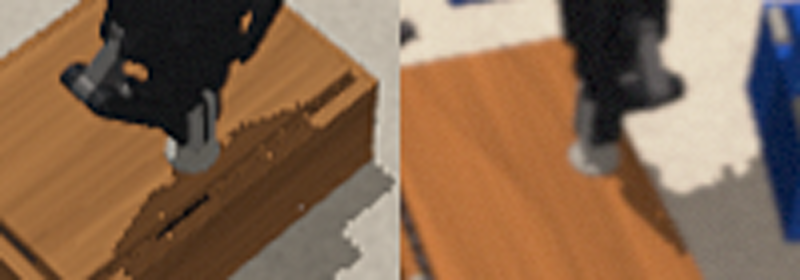

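View pics/wrist4.png

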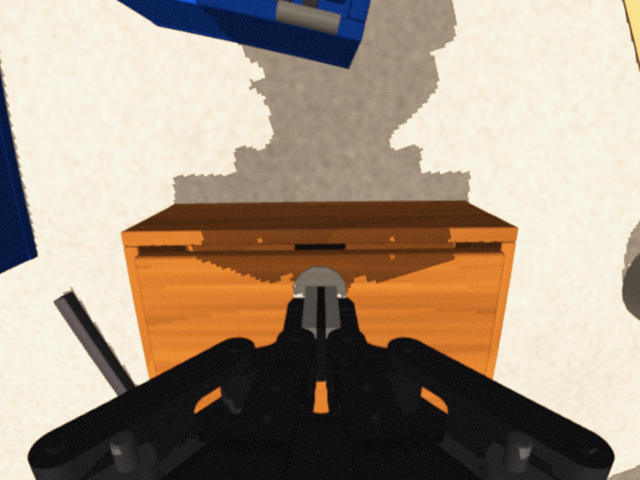

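```bash
python3 - <<'E'
from h import *
from plant import readout
s=readout.sense();R=s['tcp_rot'];o=s['eef_pos']
def proj(n,X):
    c=imaging.get_calibration(n);x=np.array(c['R'])@X+np.array(c['t']);u=x[:2]/x[2];u=u*(1+c['k1']*(u@u));M=np.array(c['mtx']);return (M[:2,:2]@u+M[:2,2]).round(1)
for n in('wrist','side','scene'):
    print(n,'tcp',proj(n,o),'edges +x',proj(n,o+R@[.011,0,0]),'-x',proj(n,o-R@[.011,0,0]),'10mm up',proj(n,o-R@[0,0,.01]),'plate',proj(n,np.array([.491,.192,.082])))
I=cv2.imread('pics/wrist4.png')[220:350,250:400];cv2.imwrite('pics/w4c.png',cv2.resize(I,(690,598),interpolation=cv2.INTER_CUBIC))
E
```

```text
wrist tcp [319.5 280.9] edges +x [319.5 260.8] -x [319.5 300.4] 10mm up [319.4 289.3] plate [317.6 290.6]
side tcp [317. 284.] edges +x [320.8 287.6] -x [313.2 280.5] 10mm up [316.9 281.1] plate [317.2 280.4]
scene tcp [378.1 263. ] edges +x [383.1 262. ] -x [373. 264.] 10mm up [378.5 259.7] plate [378.5 258.8]
```

View pics/w4c.png

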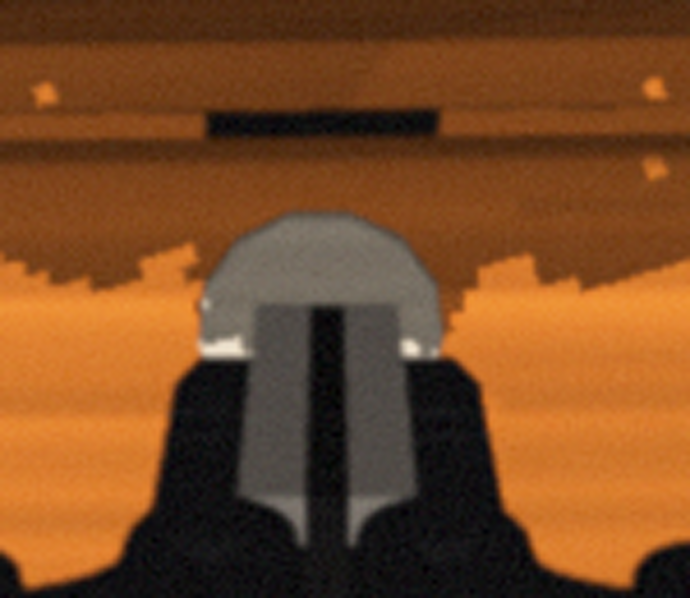

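```bash
python3 - <<'E'
from h import *
a=imaging.camera('side')[255:305,290:350];b=imaging.camera('scene')[230:280,350:410]
cv2.imwrite('pics/near5.png',cv2.resize(np.hstack([a,b]),(800,333),interpolation=cv2.INTER_CUBIC))
E
```

```text
(no output)
```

View pics/near5.png

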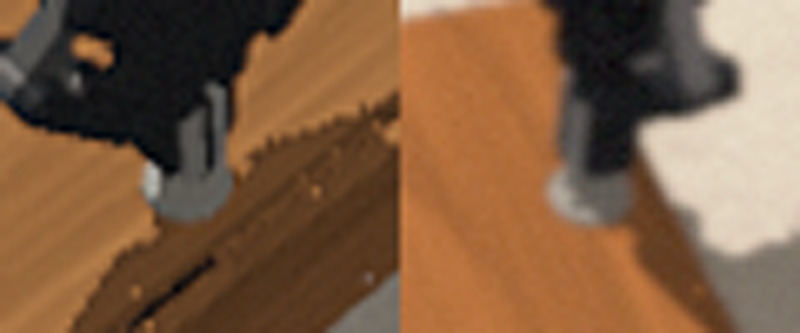

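```bash
python3 - <<'E'
from h import *
from plant import readout
s=readout.sense();R=s['tcp_rot'];o=s['eef_pos']
P=np.array([.491,.192,.082])
for z in (.07,.075,.08,.083,.086,.09):
    print(z,[(n,(R.T@(plane(n,p,z)-o)*1000).round(1)) for n,p in (('wrist',(320.5,286.3)),('side',(321,282)))])
print(R.T@(tri(ray('wrist',(320.5,286.3)),ray('side',(321,282)))-o), 'plate',R.T@(P-o))
E
```

```text
0.07 [('wrist', array([-3.1,  0.5,  0.3])), ('side', array([ 1.7, -8.9,  0.2]))]
0.075 [('wrist', array([-0.8,  0.5, -4.7])), ('side', array([ 4.2, -6.7, -4.8]))]
0.08 [('wrist', array([ 1.5,  0.6, -9.7])), ('side', array([ 6.7, -4.5, -9.8]))]
0.083 [('wrist', array([  2.8,   0.6, -12.7])), ('side', array([  8.2,  -3.2, -12.8]))]
0.086 [('wrist', array([  4.2,   0.6, -15.8])), ('side', array([  9.7,  -1.9, -15.8]))]
0.09 [('wrist', array([  6. ,   0.6, -19.8])), ('side', array([ 11.7,  -0.1, -19.8]))]
[ 0.00959734  0.00033538 -0.02130682] plate [ 0.00013996 -0.00083566 -0.01174523]
```

Triangulation puts the real finger end about 20 mm behind the reported TCP, centred on the plate. The tips should therefore still be about 8 mm above it. I'll carry on down and check the force.

Call:
{"fn": "move_arm", "kwargs": {
  "motion": [
    {"travel":[0,0,0.001],"turn":[0,0,0],"gripper":0},
    {"travel":[0,0,0.002],"turn":[0,0,0],"gripper":0},
    {"travel":[0,0,0.003],"turn":[0,0,0],"gripper":0},
    {"travel":[0,0,0.003],"turn":[0,0,0],"gripper":0}
  ]
}}

```text
time: 5.5
eef_pos: [0.4913, 0.1927, 0.0671]
tcp_rot: [[-0.957, 0.29, 0.001], [0.29, 0.957, -0.0], [-0.001, 0.0, -1.0]]
force: [0.1, 0.1, -0.4]
gripper_width: -0.003
```

Call:
{"fn": "move_arm", "kwargs": {
  "motion": [
    {"travel":[0,0,0.001],"turn":[0,0,0],"gripper":0},
    {"travel":[0,0,0.002],"turn":[0,0,0],"gripper":0},
    {"travel":[0,0,0.002],"turn":[0,0,0],"gripper":0}
  ]
}}

```text
time: 5.8
eef_pos: [0.4912, 0.1927, 0.0649]
tcp_rot: [[-0.957, 0.29, 0.001], [0.29, 0.957, -0.0], [-0.001, 0.0, -1.0]]
force: [0.4, 0.5, 0.2]
gripper_width: 0.002
```

```bash
python3 - <<'E'
from h import *
a=imaging.camera('side')[255:305,290:350];b=imaging.camera('scene')[230:280,350:410]
cv2.imwrite('pics/near6.png',cv2.resize(np.hstack([a,b]),(800,333),interpolation=cv2.INTER_CUBIC))
I=imaging.camera('wrist')[220:350,250:400];cv2.imwrite('pics/w6c.png',cv2.resize(I,(690,598),interpolation=cv2.INTER_CUBIC))
E
```

```text
(no output)
```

View pics/near6.png

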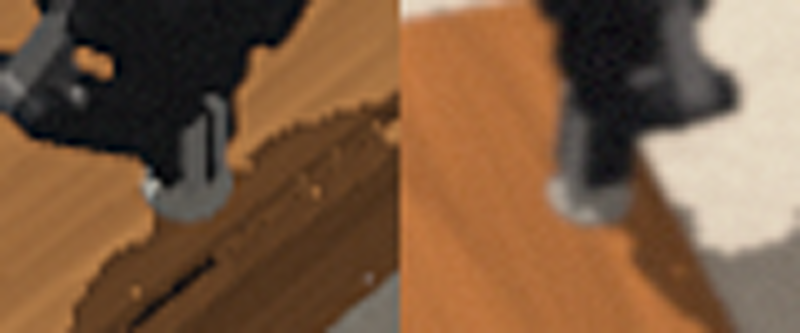

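View pics/w6c.png

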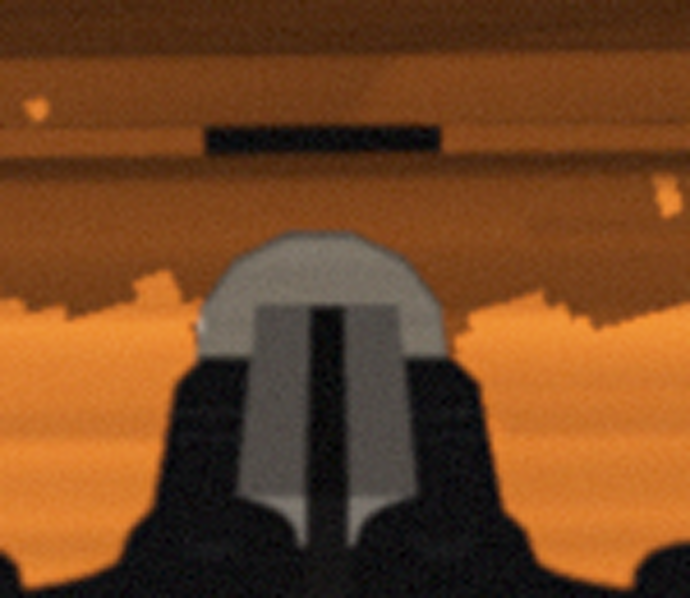

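Still not touching. The plate's front edge is moving through the wrist view without any force.

Call:
{"fn": "move_arm", "kwargs": {
  "motion": [
    {"travel":[0,0,0.001],"turn":[0,0,0],"gripper":0},
    {"travel":[0,0,0.002],"turn":[0,0,0],"gripper":0},
    {"travel":[0,0,0.002],"turn":[0,0,0],"gripper":0}
  ]
}}

```text
time: 6.25
eef_pos: [0.4912, 0.1927, 0.0629]
tcp_rot: [[-0.957, 0.29, 0.001], [0.29, 0.957, -0.0], [-0.001, 0.0, -1.0]]
force: [0.7, 0.8, 0.4]
gripper_width: 0.001
```

Call:
{"fn": "move_arm", "kwargs": {
  "motion": [
    {"travel":[0,0,0.001],"turn":[0,0,0],"gripper":0},
    {"travel":[0,0,0.0015],"turn":[0,0,0],"gripper":0},
    {"travel":[0,0,0.0015],"turn":[0,0,0],"gripper":0}
  ]
}}

```text
time: 6.55
eef_pos: [0.4911, 0.1927, 0.0613]
tcp_rot: [[-0.957, 0.29, 0.001], [0.29, 0.957, -0.0], [-0.001, 0.0, -1.0]]
force: [1.2, 0.4, -0.6]
gripper_width: -0.002
```

```bash
python3 - <<'E'
from h import *
from plant import readout
s=readout.sense();R=s['tcp_rot'];o=s['eef_pos']
W=imaging.camera('wrist');cv2.imwrite('pics/wrist7.png',W)
I=W[220:350,250:400];cv2.imwrite('pics/w7c.png',cv2.resize(I,(690,598),interpolation=cv2.INTER_CUBIC))
def proj(n,X):
    c=imaging.get_calibration(n);x=np.array(c['R'])@X+np.array(c['t']);u=x[:2]/x[2];u=u*(1+c['k1']*(u@u));M=np.array(c['mtx']);return (M[:2,:2]@u+M[:2,2])
P=np.array([.491,.192,.082]);bx=np.array([.958,-.287,0])
for dz in (0,-.004,-.008):
  f=lambda X:((proj('wrist',X)-[250,220])*4.6).round(0)
  d=np.array([0,0,dz]);print(dz,'front',f(P-bx*.013+d),'centre',f(P+d))
print('wall inner top?',f(P-bx*.03-[0,0,.012]))
E
```

```text
0 front [311. 244.] centre [312. 365.]
-0.004 front [311. 228.] centre [312. 347.]
-0.008 front [311. 213.] centre [312. 330.]
wall inner top? [311.  41.]
```

View pics/w7c.png

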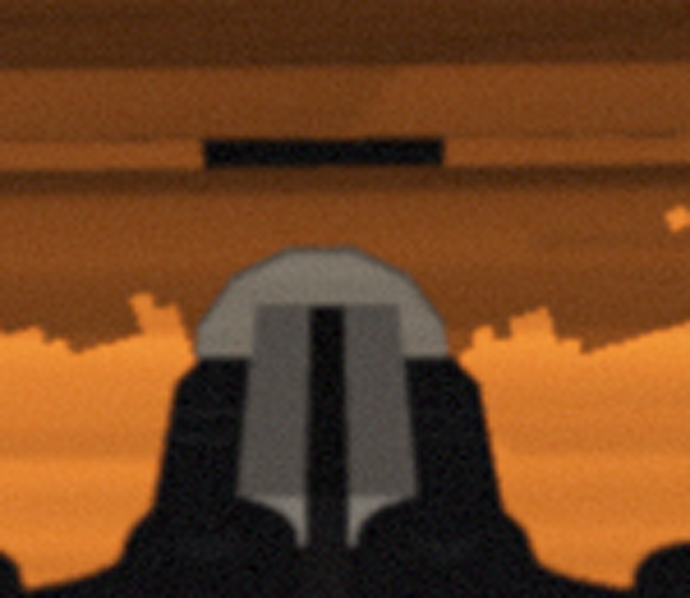

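The plate is unpressed: its front edge is at row 246, and 244 is predicted for shut. By the finger's front edge there is still some 5–9 mm to go.

Call:
{"fn": "move_arm", "kwargs": {
  "motion": [
    {"travel":[0,0,0.001],"turn":[0,0,0],"gripper":0},
    {"travel":[0,0,0.002],"turn":[0,0,0],"gripper":0},
    {"travel":[0,0,0.003],"turn":[0,0,0],"gripper":0},
    {"travel":[0,0,0.003],"turn":[0,0,0],"gripper":0}
  ]
}}

```text
time: 7.0
eef_pos: [0.491, 0.1927, 0.0582]
tcp_rot: [[-0.957, 0.29, 0.001], [0.29, 0.957, -0.0], [-0.001, -0.0, -1.0]]
force: [-0.1, 0.9, -0.1]
gripper_width: -0.002
```

Call:
{"fn": "move_arm", "kwargs": {
  "motion": [
    {"travel":[0,0,0.001],"turn":[0,0,0],"gripper":0},
    {"travel":[0,0,0.002],"turn":[0,0,0],"gripper":0},
    {"travel":[0,0,0.002],"turn":[0,0,0],"gripper":0}
  ]
}}

```text
time: 7.3
eef_pos: [0.491, 0.1927, 0.0563]
tcp_rot: [[-0.957, 0.29, 0.001], [0.29, 0.957, -0.0], [-0.001, 0.0, -1.0]]
force: [-1.2, 0.4, 5.6]
gripper_width: 0.001
```

Contact at z≈0.057 with 5.6 N. Now I'll press in steadily towards about 7.5 mm.

Call:
{"fn": "move_arm", "kwargs": {
  "motion": [
    {"travel":[0,0,0.0015],"turn":[0,0,0],"gripper":0},
    {"travel":[0,0,0.003],"turn":[0,0,0],"gripper":0},
    {"travel":[0,0,0.0045],"turn":[0,0,0],"gripper":0},
    {"travel":[0,0,0.0055],"turn":[0,0,0],"gripper":0}
  ]
}}

```text
time: 7.7
eef_pos: [0.4907, 0.1928, 0.0509]
tcp_rot: [[-0.957, 0.29, 0.001], [0.29, 0.957, 0.0], [-0.0, 0.0, -1.0]]
force: [-3.1, 0.9, 5.7]
gripper_width: -0.001
```

```bash
python3 - <<'E'
from h import *
from plant import readout
s=readout.sense();print(s['force'],s['eef_pos'])
W=imaging.camera('wrist');s=readout.sense();print(s['force'],s['eef_pos'])
I=W[220:350,250:400];cv2.imwrite('pics/w8c.png',cv2.resize(I,(690,598),interpolation=cv2.INTER_CUBIC))
def proj(n,X):
    c=imaging.get_calibration(n);x=np.array(c['R'])@X+np.array(c['t']);u=x[:2]/x[2];u=u*(1+c['k1']*(u@u));M=np.array(c['mtx']);return (M[:2,:2]@u+M[:2,2])
P=np.array([.491,.192,.082]);bx=np.array([.958,-.287,0])
for th in (0,.03,.05,.065,.085):
  f=lambda X:((proj('wrist',X)-[250,220])*4.6).round(0)
  print(th,'front',f(P-bx*.013-[0,0,.115*th]))
E
```

```text
[-3.12423694  0.86569572  5.68564184] [0.49073622 0.1928209  0.05094485]
[-1.87812967  1.33627172  4.33912597] [0.49071515 0.19280871 0.05082113]
0 front [310. 293.]
0.03 front [310. 277.]
0.05 front [310. 267.]
0.065 front [311. 260.]
0.085 front [311. 251.]
```

View pics/w8c.png

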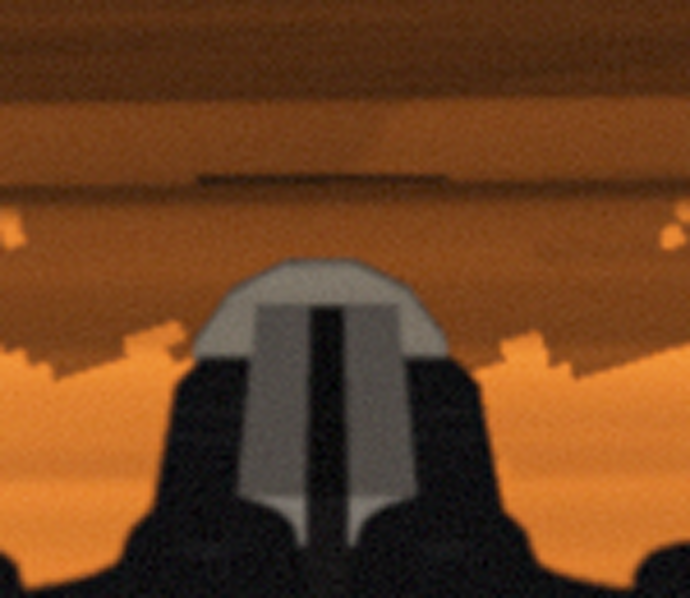

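The plate is clearly pressed in, by about 0.065 rad, which is right at the threshold. I'll add 1.2 mm, then check the force.

Call:
{"fn": "move_arm", "kwargs": {
  "motion": [
    {"travel":[0,0,0.0007],"turn":[0,0,0],"gripper":0},
    {"travel":[0,0,0.0012],"turn":[0,0,0],"gripper":0},
    {"travel":[0,0,0.0012],"turn":[0,0,0],"gripper":0}
  ]
}}

```text
time: 8.05
eef_pos: [0.4907, 0.1928, 0.0498]
tcp_rot: [[-0.957, 0.29, 0.001], [0.29, 0.957, 0.0], [-0.001, 0.0, -1.0]]
force: [-1.5, -1.0, 4.8]
gripper_width: 0.001
```

Call:
{"fn": "move_arm", "kwargs": {
  "motion": [
    {"travel":[0,0,0.0006],"turn":[0,0,0],"gripper":0},
    {"travel":[0,0,0.0006],"turn":[0,0,0],"gripper":0}
  ]
}}

```text
time: 8.25
eef_pos: [0.4907, 0.1929, 0.0494]
tcp_rot: [[-0.957, 0.29, 0.001], [0.29, 0.957, 0.0], [-0.001, 0.0, -1.0]]
force: [-2.0, -0.7, 5.5]
gripper_width: 0.002
```

Pressed in about 8 mm. Now I'll draw back straight up, quickly, and slightly towards the robot.

Call:
{"fn": "move_arm", "kwargs": {
  "motion": [
    {"travel":[0,0,-0.04],"turn":[0,0,0],"gripper":0},
    {"travel":[0.01,0,-0.085],"turn":[0,0,0],"gripper":0},
    {"travel":[0.03,0,-0.13],"turn":[0,0,0],"gripper":0},
    {"travel":[0.05,0,-0.17],"turn":[0,0,0],"gripper":0},
    {"travel":[0.06,0,-0.19],"turn":[0,0,0],"gripper":0}
  ]
}}

```text
time: 8.75
eef_pos: [0.433, 0.2109, 0.2428]
tcp_rot: [[-0.957, 0.289, 0.004], [0.289, 0.957, 0.001], [-0.004, 0.003, -1.0]]
force: [1.8, 0.1, -0.0]
gripper_width: 0.001
```

Call:
{"fn": "move_arm", "kwargs": {
  "motion": [
    {"travel":[0,0,0],"turn":[0,0,0],"gripper":0},
    {"travel":[0,0,0],"turn":[0,0,0],"gripper":0},
    {"travel":[0,0,0],"turn":[0,0,0],"gripper":0},
    {"travel":[0,0,0],"turn":[0,0,0],"gripper":0},
    {"travel":[0,0,0],"turn":[0,0,0],"gripper":0}
  ]
}}

```text
time: 9.25
eef_pos: [0.4328, 0.2106, 0.2417]
tcp_rot: [[-0.957, 0.29, 0.002], [0.29, 0.957, 0.001], [-0.002, 0.001, -1.0]]
force: [-0.2, 0.0, -0.1]
gripper_width: 0.005
```

```bash
python3 - <<'E'
from h import *
a=imaging.camera('side')[:,180:580];b=imaging.camera('scene')[:,220:620]
cv2.imwrite('pics/open1.png',np.hstack([a,b]))
E
```

```text
(no output)
```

View pics/open1.png

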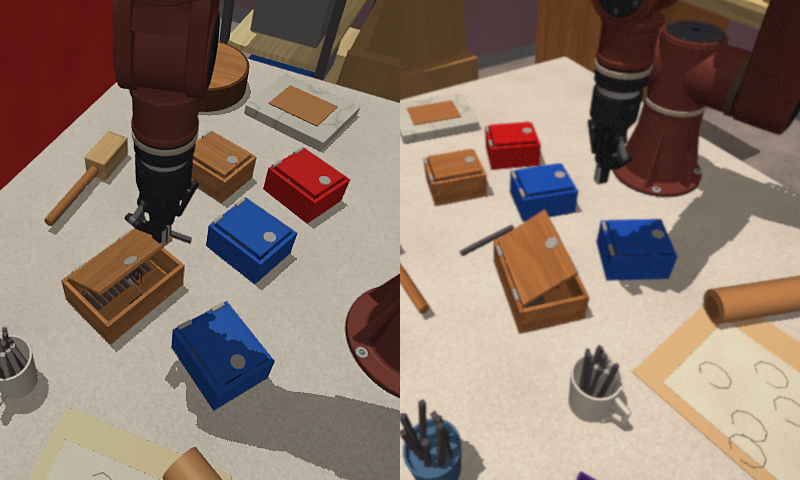

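The lid has sprung open, with its plate now at (131,260) in the side half and (550,243) in the scene half. The gripper stands clear of it, and the short box is shut. I'll hold still and watch for 2 s.

Call:
{"fn": "move_arm", "kwargs": {
  "motion": [
    {"travel":[0,0,0],"turn":[0,0,0],"gripper":0},
    {"travel":[0,0,0],"turn":[0,0,0],"gripper":0},
    {"travel":[0,0,0],"turn":[0,0,0],"gripper":0},
    {"travel":[0,0,0],"turn":[0,0,0],"gripper":0},
    {"travel":[0,0,0],"turn":[0,0,0],"gripper":0}
  ]
}}

```text
time: 9.85
eef_pos: [0.4329, 0.2107, 0.2421]
tcp_rot: [[-0.957, 0.29, 0.003], [0.29, 0.957, 0.001], [-0.003, 0.002, -1.0]]
force: [0.0, -0.6, -0.6]
gripper_width: 0.005
```

Call:
{"fn": "move_arm", "kwargs": {
  "motion": [
    {"travel":[0,0,0],"turn":[0,0,0],"gripper":0},
    {"travel":[0,0,0],"turn":[0,0,0],"gripper":0},
    {"travel":[0,0,0],"turn":[0,0,0],"gripper":0},
    {"travel":[0,0,0],"turn":[0,0,0],"gripper":0},
    {"travel":[0,0,0],"turn":[0,0,0],"gripper":0}
  ]
}}

```text
time: 10.35
eef_pos: [0.4329, 0.2107, 0.2422]
tcp_rot: [[-0.957, 0.29, 0.003], [0.29, 0.957, 0.001], [-0.003, 0.002, -1.0]]
force: [0.9, 0.4, -0.1]
gripper_width: -0.004
```

Call:
{"fn": "move_arm", "kwargs": {
  "motion": [
    {"travel":[0,0,0],"turn":[0,0,0],"gripper":0},
    {"travel":[0,0,0],"turn":[0,0,0],"gripper":0},
    {"travel":[0,0,0],"turn":[0,0,0],"gripper":0},
    {"travel":[0,0,0],"turn":[0,0,0],"gripper":0},
    {"travel":[0,0,0],"turn":[0,0,0],"gripper":0}
  ]
}}

```text
time: 10.85
eef_pos: [0.4329, 0.2107, 0.2422]
tcp_rot: [[-0.957, 0.29, 0.003], [0.29, 0.957, 0.001], [-0.003, 0.002, -1.0]]
force: [-0.6, 0.2, -0.5]
gripper_width: 0.001
```

Call:
{"fn": "move_arm", "kwargs": {
  "motion": [
    {"travel":[0,0,0],"turn":[0,0,0],"gripper":0},
    {"travel":[0,0,0],"turn":[0,0,0],"gripper":0},
    {"travel":[0,0,0],"turn":[0,0,0],"gripper":0},
    {"travel":[0,0,0],"turn":[0,0,0],"gripper":0},
    {"travel":[0,0,0],"turn":[0,0,0],"gripper":0}
  ]
}}

```text
time: 11.35
eef_pos: [0.4329, 0.2107, 0.2422]
tcp_rot: [[-0.957, 0.29, 0.003], [0.29, 0.957, 0.001], [-0.003, 0.002, -1.0]]
force: [0.2, 0.4, 0.2]
gripper_width: -0.003
```

```bash
python3 - <<'E'
from h import *
D=imaging.camera('side');S=imaging.camera('scene')
cv2.imwrite('pics/open2.png',np.hstack([D[:,180:580],S[:,220:620]]))
q,_=plate(D,311,260);p,_=plate(S,371,243);X=tri(ray('side',q),ray('scene',p));print(p,q,X)
# lid angle from the plate's rise: z = .072 + .102 sin th + .010 cos th
from scipy.optimize import brentq
print('lid angle',brentq(lambda t:.072+.102*np.sin(t)+.010*np.cos(t)-X[2],-.2,1.2))
for im,n in((S,'scene'),(D,'side')):
    o=cv2.imread(f'pics/{n}0.png');d=cv2.absdiff(o,im).max(2)
    r={'scene':(slice(150,205),slice(243,308)),'side':(slice(125,235),slice(220,310))}[n];print(n,d[r].mean(),(d[r]>50).sum())
E
```

```text
[370.20652174 241.93478261] [309.36842105 258.44736842] [0.5104575  0.1848708  0.13278167]
lid angle 0.5371214085520607
scene 4.416783216783217 0
side 6.980707070707071 42
```

View pics/open2.png

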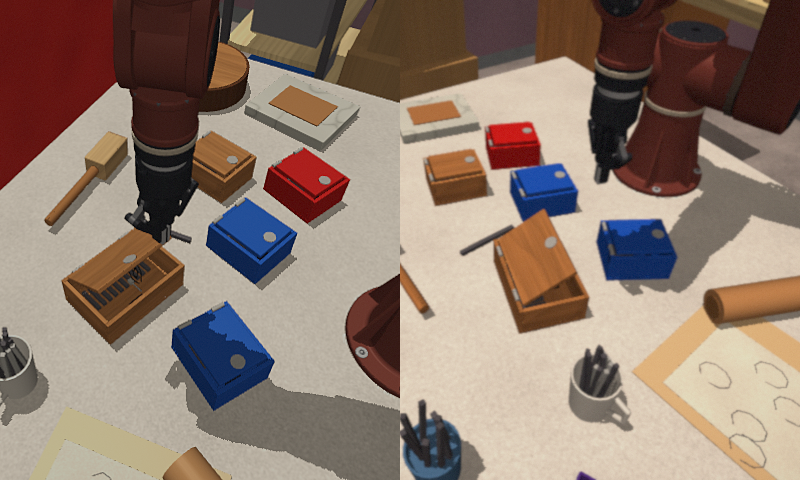

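The lid stands open at about 0.54 rad, and the short box and the mallet are unchanged in the pictures. I'm handing in.

```bash
python3 -c "
from plant import job_done
print(job_done())"
```

```text
the job is handed in; nothing more can be done
None
```

I opened the long box with one press on its steel plate and handed the job in at about 11.5 s of the 35 s allowed. The press went in about 8 mm at roughly 5 N. I then drew straight back up, and the lid sprang open by itself.

**Last checks:**
- **Long lid:** about 0.54 rad open, triangulated from the plate in both fixed views. It stayed open while the arm stood clear for about 2.5 s, with wrist forces only at noise level.
- **Short box:** it still looked shut, with no visible change in the scene view.
- **Mug, mallet and punch:** they look unmoved in the pictures, but I did not measure their positions.

**One disagreement:** contact came at a reported tool height of 0.057 m, although the plate is at 0.082 m. The real fingertips sat about 25 mm behind the reported tool point. I therefore went down in small steps, judging by force and the wrist picture instead of the reported height.

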